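# Tip the green gauge case out of the packed rack and stand it in the tray

## Robot

A 6-joint arm with a two-finger parallel gripper is mounted at the origin on the work surface. World frame = base frame: x ahead of the robot, y to its left, z up, the work surface at z = 0. Lengths are in m, angles in rad, forces in N, time in s.
With the tool pointing down it reaches from about 0.35 to 1 m from the base axis. Payload 7.1 kg.
Tool frame: the origin (TCP) lies between the finger pads; the fingertips stand 22 mm ahead of it and the grasp point (between the pads) lies 3 mm ahead of it; z points along the fingers, y is the line along which they close (so a half turn about z gives the same grasp; the last joint's range is limited). The gripper opens to 85 mm and grips with 20 to 120 N. Pads are 22 mm wide; open, the fingers measure 114 mm over their backs; the gripper's body (76 mm by 85 mm) begins 54 mm behind the grasp point. The pads swing forward as they close: fully open they stand 13 mm farther back than shut.
Start: joints at [1.107, 0.423, 1.63, -0, 1.089, -0.019], TCP at [0.269, 0.564, 0.226] pointing down, gripper open.
Joint ranges: [-3, 3], [-0.9, 2.11], [0.09, 2.58], [-1.31, 4.45], [0.11, 2.69], [-2.54, 2.54]. Speed limits (rad/s): [2.39, 2.39, 3.01, 3.14, 3.14, 3.14].

## Interface

Orientations are given as a rotation vector (axis times angle).
In Python, from rig import manip gives the robot as it stands. The module is installed in compiled form; this text tells all that it offers. Calls block until the motion is done:
- manip.move_to(position, orientation): joint-space move of the TCP to a pose.
- manip.servo_line(position, orientation=None, rate=0.15): straight line of the TCP; orientation=None keeps the orientation; rate is the mean speed in m/s.
- manip.set_joints(angles): joint-space move.
- manip.command_gripper(opening, f_grip=None): finger opening in m; f_grip is the grip in N (None keeps the last); returns when the fingers have stopped.
- manip.hold(seconds).
- manip.solve_ik(position, orientation): joint angles nearest the present ones, or None.
- manip.camera(name): name is "side" or "top" or "wrist"; returns a dict with "image" (384x512x3 uint8, red, green, blue), "fx", "fy", "cx", "cy" (pixels), "k1" (the pictures are not rectified: a ray, as slopes to the right and down, at radius r is drawn at 1 + k1 r^2 times it, then the intrinsics apply), "cam_to_world" (4x4, takes a point from camera to world coordinates); the wrist camera has in their place "mount" (4x4, takes a point from camera to tool coordinates, whose origin is the TCP and whose axes are the flange's). Camera axes: x right, y down, z forward; pixel columns grow to the right and rows downward; lengths in m; the calibration is good to about 2 mm. A picture is of the moment at which its call begins: read the wrist's pose just before it. There is no depth.
A pose or a line that the arm cannot do raises manip.IKError and nothing moves.
- manip.sign_off(): hands the job in; it is judged then, once.
Readings, each from a call of its own:
- manip.get_time(): time.
- manip.get_joint_positions(): joint angles.
- manip.get_joint_vel(): joint speeds.
- manip.get_tau(): joint torques, N m.
- manip.get_position(): TCP position.
- manip.get_ee_rot(): TCP orientation.
- manip.get_contact_force(): force on the tool from outside, world axes, zero at the start.
- manip.get_torque(): the same for the moment, N m.
- manip.get_width(): finger opening in m.
- manip.get_grip_force(): force on a finger pad.
Only numpy, scipy, OpenCV 4.12 (cv2) and the standard library are available. Lean on these libraries where they do the work, as an engineer would, in place of code of your own. Each camera call takes 0.05 s, during which the arm holds its last target. There are 200 camera calls.

## Task

Take the green gauge case out of the packed rack: holding it by the handle on its top, first tip its top well out towards the rack's open front (some 20 degrees) with its foot still in the rack, then lift it out and set it down gently, standing upright, in the middle of the white tray. Leave the blue and grey cases standing where they are in the rack.

Things in the scene. Friction and masses are not known exactly. Their poses are not given: they have to be found in the camera images.
- case_green: Green rigid gauge case, loose, 0.3-0.5 kg, 110 (x) x 36 (y) x 100 mm (z), standing upright in an aluminium rack, packed between its neighbours. Origin: centre of underside; z up, -x its front, the way it tips out (towards the robot). On its top a green handle block, 22 (x) x 18 (y) mm, z 100 to 135 mm, centred at x=-23 mm; grip it across x: neighbours' blocks are 37 mm away along y.
- case_blue: Blue case, same size, origin and axes as the green; beside it in the row (order varies, 1 mm gaps). The fixed rack holding all three: floor 6 mm thick under the cases; front lip 2 mm before them, 14 mm higher than their undersides; end walls 80 mm high, 3 mm from the row; yellow keeper bar along the rear, 18 mm above the case tops, over their rear 10 mm, so no straight lift.
- case_grey: Grey case, as the blue; both stay in the rack. Tipped 10 degrees or more about its lower front edge, a case's top comes out from under the keeper bar; then draw it up along its own tilted z, keeping it tipped, until its underside is over the front lip, and forward out of the rack, and only then set it upright.
- tray: White shallow open tray with a grey mat, fixed: 170 mm (x) x 100 mm (y), 18 mm high, walls 5 mm, inner floor 5 mm above its origin. Origin: centre of the underside, on the work surface; x runs along its long side, z up. The 110 x 36 mm foot of a case fits lengthwise inside (160 x 90 mm).
Mind the look-alikes: they are no part of the job. What is shaped like the case_green but pink or red is not meant.

How it is judged:
On the way:
1. the green case is tipped outward by more than 12 degrees with its foot still in the rack (centre of its underside within 45 mm of its start) (angle between case_green's own z axis and vertical above 0.21 rad and distance of case_green from where it was at the start of the episode below 0.045 m), for 0.2 s.
At the end, for the whole second after the job is handed in: The green case stands upright (within 5 degrees) on the floor of the tray, its underside's centre within 30 mm of the tray's centre along each side, released and at rest; the blue and grey cases stand in the rack within 25 mm of where they were and within 10 degrees of upright (x of case_green in the frame of tray between -0.03 and 0.03 m and y of case_green in the frame of tray between -0.03 and 0.03 m and z of case_green in the frame of tray below 0.01 m and angle between case_green's own z axis and vertical below 0.1 rad and linear speed of case_green below 0.02 m/s and angular speed of case_green below 0.2 rad/s and distance of each of case_blue, case_grey from where it was at the start of the episode below 0.025 m and angle between each of case_blue, case_grey's own z axis and vertical below 0.17 rad); the robot touches nothing.
It fails at once if the blue or grey case is pulled more than 25 mm from its place or tipped more than 20 degrees (distance of any of case_blue, case_grey from where it was at the start of the episode above 0.025 m or angle between any of case_blue, case_grey's own z axis and vertical above 0.35 rad).
It fails at once if the green case is dropped (falls from the fingers faster than 0.5 m/s, a drop of over 12 mm) or knocked over ((linear speed of case_green above 0.5 m/s and contact force between case_green and the fingers below 0.05 N) or angle between case_green's own z axis and vertical above 1.1 rad).
It also fails if it takes over 51 s, if anything falls off the work surface, if the arm or the gripper's body presses on something with over 40 N, if the wrist force passes 120 N, or if a joint passes its speed limit or range.

## Working session

There is one attempt and no reset: what is moved stays moved. The work goes in short steps, each a Python script; the robot and the scene stay as the last script left them, time stands still between calls to the robot, and variables do not carry over. Pictures are saved under pics/ and viewed, at most 10 in all, crops included, and the job is handed in when it is done.

```bash
mkdir -p pics
python3 - <<'E'
from rig import manip
import cv2,numpy as np,pickle
d={}
for n in("side","top","wrist"):
    c=manip.camera(n);d[n]=c
    cv2.imwrite(f"pics/{n}0.png",c["image"][:,:,::-1])
    print(n,{k:np.round(v,4).tolist() for k,v in c.items() if k!="image"})
print(manip.get_ee_rot(),manip.get_position(),manip.get_time())
pickle.dump(d,open("c0.pkl","wb"))
a=np.hstack([d["side"]["image"],d["top"]["image"]])
E
```

```text
side {'fx': 374.9527, 'fy': 374.9527, 'cx': 250.3154, 'cy': 186.8712, 'k1': 0.0107, 'cam_to_world': [[0.9899, -0.1068, 0.0936, 0.3668], [-0.1416, -0.691, 0.7088, -0.6396], [-0.0111, -0.7149, -0.6992, 0.7299], [0.0, 0.0, 0.0, 1.0]]}
top {'fx': 382.5435, 'fy': 382.5435, 'cx': 258.1012, 'cy': 190.9095, 'k1': -0.0893, 'cam_to_world': [[0.0104, -0.9976, 0.0687, 0.3879], [-0.9999, -0.0096, 0.0119, 0.0644], [-0.0112, -0.0688, -0.9976, 0.9195], [0.0, 0.0, 0.0, 1.0]]}
wrist {'fx': 325.4379, 'fy': 325.4379, 'cx': 263.6047, 'cy': 191.9274, 'k1': -0.0174, 'mount': [[-0.0006, -0.9567, -0.2912, 0.0736], [1.0, -0.0004, -0.0007, -0.0006], [0.0006, -0.2912, 0.9567, -0.1473], [0.0, 0.0, 0.0, 1.0]]}
[-6.92881107e-01 -3.06395318e+00  1.85114733e-03] [0.26871182 0.56381313 0.22539867] 0.15
```

View pics/top0.png

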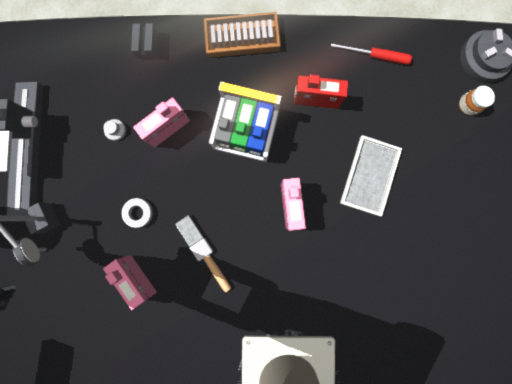

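View pics/side0.png

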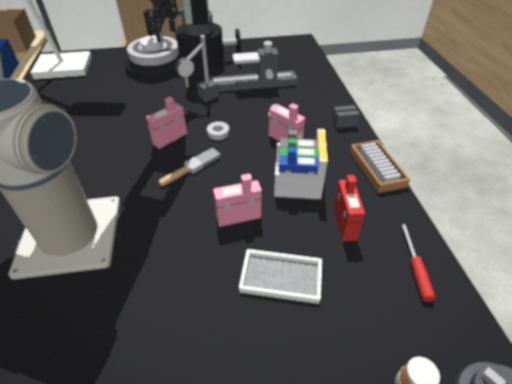

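The top view shows the rack around px (245,122), with green in the middle between grey and blue, the yellow keeper at the far side and the open front facing the robot. The tray is at (372,176). The pink and red look-alikes stand around them. Next I'll measure these.

```bash
cat > h.py <<'E'
import cv2,numpy as np
from scipy.spatial.transform import Rotation as R
def ray(c,uv,T=None):
    T=np.array(c["cam_to_world"]) if T is None else T
    K=np.array([[c["fx"],0,c["cx"]],[0,c["fy"],c["cy"]],[0,0,1.]])
    p=cv2.undistortPoints(np.array(uv,float).reshape(-1,1,2),K,np.array([c["k1"],0,0,0]))[:,0]
    # k1 model r^2
    return T[:3,3],(T[:3,:3]@np.c_[p,np.ones(len(p))].T).T
def onz(c,uv,z,T=None):
    o,d=ray(c,uv,T);return o+d*((z-o[2])/d[:,2])[:,None]
def wristT(c,pos,rot):
    M=np.eye(4);M[:3,:3]=R.from_rotvec(rot).as_matrix();M[:3,3]=pos
    return M@np.array(c["mount"])
def hsv(im,lo,hi): return cv2.inRange(cv2.cvtColor(im,cv2.COLOR_RGB2HSV),lo,hi)
def big(m,n=1):
    cs=cv2.findContours(m,cv2.RETR_EXTERNAL,cv2.CHAIN_APPROX_NONE)[0]
    return sorted(cs,key=cv2.contourArea)[::-1][:n]
E
python3 - <<'E'
import pickle
from h import *
c=pickle.load(open("c0.pkl","rb"))["top"];im=c["image"]
for nm,lo,hi,z in(("green",(45,100,50),(80,255,255),.125),("blue",(105,120,60),(125,255,255),.106),("yellow",(20,120,120),(35,255,255),.13)):
    b=big(hsv(im,lo,hi))[0]; r=cv2.minAreaRect(b);bp=cv2.boxPoints(r)
    print(nm,cv2.contourArea(b),r,onz(c,bp,z).round(3).tolist())
m=np.zeros(im.shape[:2],np.uint8);m[130:220,335:410]=hsv(im,(0,0,70),(180,60,255))[130:220,335:410]
r=cv2.minAreaRect(big(m)[0]);p=onz(c,cv2.boxPoints(r),.018);print("tray",r,p.round(3).tolist(),p.mean(0))
cv2.imwrite("pics/crop.png",cv2.resize(im[70:170,195:295,::-1],None,fx=6,fy=6,interpolation=cv2.INTER_CUBIC))
E
```

```text
green 706.5 ((242.05946350097656, 124.12266540527344), (17.99628257751465, 51.64387512207031), 11.0035400390625) [[0.533, 0.138, 0.125], [0.643, 0.119, 0.125], [0.635, 0.081, 0.125], [0.526, 0.1, 0.125]]
blue 751.5 ((259.32354736328125, 128.20590209960938), (17.220027923583984, 51.175018310546875), 14.03624439239502) [[0.53, 0.104, 0.106], [0.639, 0.078, 0.106], [0.63, 0.042, 0.106], [0.521, 0.068, 0.106]]
yellow 457.0 ((247.65447998046875, 91.99718475341797), (56.43973922729492, 9.743911743164062), 12.994616508483887) [[0.656, 0.159, 0.13], [0.676, 0.155, 0.13], [0.649, 0.038, 0.13], [0.628, 0.042, 0.13]]
tray ((370.94403076171875, 175.32815551757812), (45.87670135498047, 74.13925170898438), 17.1759033203125) [[0.421, -0.114, 0.018], [0.591, -0.168, 0.018], [0.56, -0.274, 0.018], [0.39, -0.218, 0.018]] [ 0.49042817 -0.19363166  0.018     ]
```

View pics/crop.png

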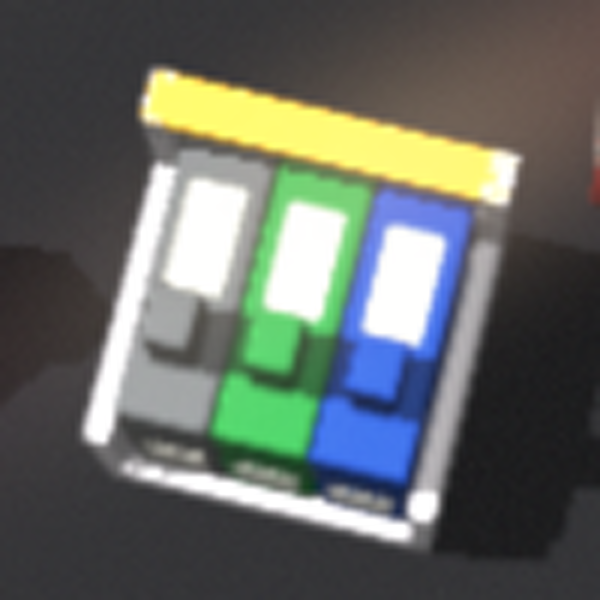

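```bash
cat >> h.py <<'E'
def frame(yaw,tilt=0,s=1):
    """tool R: y=s*case x, z=-case z; tilt = top towards -case x"""
    C=R.from_euler("z",yaw)*R.from_euler("y",-tilt)
    c=C.as_matrix()
    return C,R.from_matrix(np.c_[s*c[:,1],s*c[:,0],-c[:,2]]).as_rotvec()
E
python3 - <<'E'
import pickle
from h import *
from rig import manip
c=pickle.load(open("c0.pkl","rb"))["top"]
h=onz(c,[[240,127.5]],.141)[0];print("handle",h)
yaw=np.deg2rad(-13.3)
for s in(1,-1):
    for t in(0,.35):
        for z in(.14,.3):
            q=manip.solve_ik([h[0],h[1],z],frame(yaw,t,s)[1]);print(s,t,z,None if q is None else np.round(q,2))
p=[h[0],h[1],.26]
s=min((1,-1),key=lambda s:np.inf if (q:=manip.solve_ik(p,frame(yaw,0,s)[1])) is None else abs(q[5]))
q=manip.get_position();manip.servo_line([q[0],q[1],.28],rate=.2)
manip.move_to([p[0],p[1],.28],frame(yaw,0,s)[1])
pos,rot=manip.get_position(),manip.get_ee_rot();w=manip.camera("wrist")
w["T"]=wristT(w,pos,rot);pickle.dump(w,open("w1.pkl","wb"));print(s,pos,manip.get_time())
cv2.imwrite("pics/w1.png",w["image"][:,:,::-1])
E
```

```text
handle [0.57268085 0.11257001 0.141     ]
1 0 0.14 [ 0.17  0.47  1.78 -0.    0.89  0.41]
1 0 0.3 [ 0.17  0.29  1.65 -0.    1.2   0.41]
1 0.35 0.14 [ 0.26  0.39  2.   -0.36  0.47  0.79]
1 0.35 0.3 [ 0.26  0.16  1.87 -0.22  0.82  0.62]
-1 0 0.14 None
-1 0 0.3 None
-1 0.35 0.14 [ 0.26  0.39  2.   -0.36  0.47 -2.35]
-1 0.35 0.3 [ 0.26  0.16  1.87 -0.22  0.82 -2.52]
1 [0.57254093 0.11344723 0.27996746] 2.5833
```

View pics/w1.png

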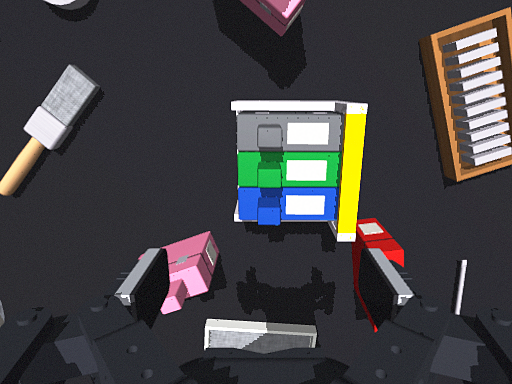

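The wrist view shows the green case at cols 238–341, rows 152–187, with its handle at about (270,173), between grey above and blue below. Now I'll fit its edges.

Run:
```python
import pickle
from h import *
w=pickle.load(open("w1.pkl","rb"));im=w["image"];T=w["T"]
def line(p):
    vx,vy,x,y=cv2.fitLine(np.float32(p[:,:2]),cv2.DIST_HUBER,0,.001,.001)[:,0];return np.rad2deg(np.arctan2(vy,vx)),(x,y)
masks={"green":hsv(im,(45,80,40),(80,255,255)),"blue":hsv(im,(105,80,40),(128,255,255))}
for k,m in masks.items():
    b=big(m)[0];x,y,ww,hh=cv2.boundingRect(b);print(k,x,y,ww,hh)
    mm=np.zeros_like(m);cv2.drawContours(mm,[b],-1,255,-1)
    top=[(u,np.nonzero(mm[:,u])[0][0]-.5) for u in range(x+5,x+ww-8)]
    bot=[(u,np.nonzero(mm[:,u])[0][-1]+.5) for u in range(x+50,x+ww-8)]
    lef=[(np.nonzero(mm[v])[0][0]-.5,v) for v in range(y+5,y+hh-(8 if k=="green" else 14))]
    for n,e in(("top",top),("bot",bot),("left",lef)): print(n,line(onz(w,e,.106,T)),np.median(np.array(e),0))
b=big(hsv(im,(22,150,120),(35,255,255)))[0];r=cv2.minAreaRect(b);print("yel",r,onz(w,cv2.boxPoints(r),.134,T).round(4).tolist())
cv2.imwrite("pics/w1c.png",cv2.resize(im[95:245,225:375,::-1],None,fx=4,fy=4,interpolation=cv2.INTER_CUBIC))
```

```text
green 237 151 105 37
top (np.float32(-14.053128), (np.float32(0.5981491), np.float32(0.1259761))) [287.5 151.5]
bot (np.float32(-13.251851), (np.float32(0.6164267), np.float32(0.08404829))) [310.  186.5]
left (np.float32(78.7573), (np.float32(0.5471077), np.float32(0.12060185))) [237.  167.5]
blue 238 187 101 39
top (np.float32(-13.254417), (np.float32(0.6033275), np.float32(0.08713385))) [286.5 186.5]
bot (np.float32(-13.282474), (np.float32(0.60454553), np.float32(0.049474083))) [309.  219.5]
left (np.float32(75.40382), (np.float32(0.53906196), np.float32(0.087696165))) [237.5 201.5]
yel ((351.484619140625, 172.60916137695312), (19.38883399963379, 120.43955993652344), 4.205357074737549) [[0.6303, 0.0414, 0.134], [0.6568, 0.1528, 0.134], [0.6733, 0.1478, 0.134], [0.6486, 0.0355, 0.134]]
```

View pics/w1c.png

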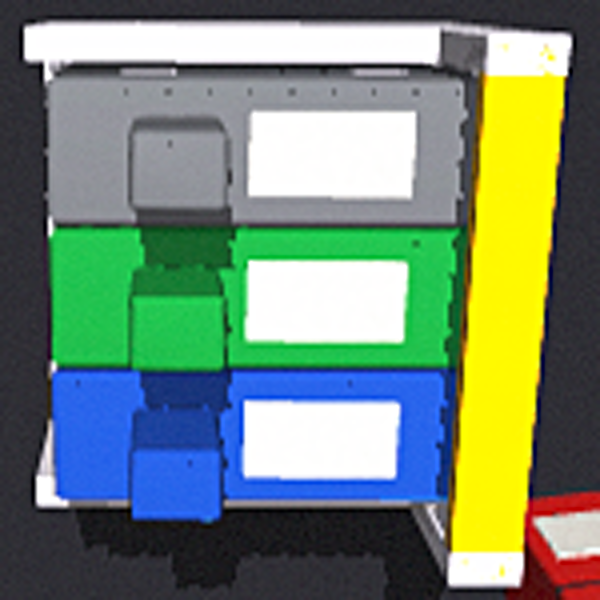

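Run:
```python
import pickle
from h import *
from rig import manip
w=pickle.load(open("w1.pkl","rb"));T=w["T"]
h=onz(w,[[269.6,178.1]],.141,T)[0]
yaw=np.deg2rad(-13.3);cx=np.array([np.cos(yaw),np.sin(yaw)]);cy=np.array([-cx[1],cx[0]])
t=np.array([.5981,.12598]);b=np.array([.6164,.08405]);l=np.array([.5471,.1206])
yv=((t@cy)+(b@cy))/2; xv=l@cx+.055-.023
print("handle ray",h,"from case",cx*xv+cy*yv,"in case axes diff",(h[:2]@cx-xv),(h[:2]@cy-yv), "width",t@cy-b@cy)
p=(h[:2]+cx*xv+cy*yv)/2
print("keeper front along x:",np.array([.6436,.0971])@cx-xv, "expect ~.068")
rot=frame(yaw)[1]
manip.servo_line([*p,.2],rot,rate=.15)
manip.servo_line([*p,.133],rot,rate=.08)
print(manip.get_contact_force(),manip.get_position(),manip.get_time())
manip.command_gripper(.03,30)
print(manip.get_contact_force(),manip.get_width(),manip.get_grip_force())
manip.command_gripper(.0,60)
print(manip.get_contact_force(),manip.get_torque(),manip.get_width(),manip.get_grip_force(),manip.get_position(),manip.get_time())
pickle.dump((p,yaw),open("g.pkl","wb"))
```

```text
handle ray [0.57814118 0.11151021 0.141     ] from case [0.57793587 0.11194457] in case axes diff 0.00029972434500902256 -0.00037547956633390833 width 0.03659547994500098
keeper front along x: 0.06731793004690934 expect ~.068
[-0.54413389 -0.20959267  0.11209261] [0.57846463 0.11180501 0.13336783] 4.25
[-0.63935052  0.15868768  0.70914065] 0.030107549127642554 0.0
[-3.35285901  1.91861911  3.68623853] [ 0.14716026  0.50464934 -0.00734581] 0.01871981831945792 58.63210916519165 [0.57762649 0.11181715 0.13308973] 5.0917
```

```bash
cat > plan.py <<'E'
from h import *
import pickle
p,yaw=pickle.load(open("g.pkl","rb"))
c0,_=frame(yaw);B=np.array([*p,.006])+c0.apply([.023,0,0])
def tcp(th,d=0,fx=0,up=0):
    F=np.array([-.055+max(0,.014*np.tan(th)-.002)+.0008*min(1,th/.05),0,.001])
    C=R.from_euler("y",-th)
    q=F+C.apply([.055-.023,0,.127+d])+[-fx,0,up]
    return B+c0.apply(q),frame(yaw,th)[1]
E
python3 - <<'E'
from plan import *
from rig import manip
ths=np.deg2rad([2,4,6,8,10,12,14,16,18,20])
for a in [(ths[4],),(ths[-1],),(ths[-1],.12),(ths[-1],.12,.06,.06),(0,.12,.06,.06)]:
    x,r=tcp(*a);q=manip.solve_ik(x,r);print(x.round(3),None if q is None else q.round(2))
for t in ths:
    x,r=tcp(t);manip.servo_line(x,r,rate=.04)
    f=manip.get_contact_force();print(round(np.rad2deg(t)),f.round(1),np.round(manip.get_torque(),2),round(manip.get_width(),4))
    if np.linalg.norm(f)>35: print("STOP");break
manip.hold(.4)
c=manip.camera("side");cv2.imwrite("pics/s2.png",cv2.resize(c["image"][100:220,230:390,::-1],None,fx=4,fy=4))
print(manip.get_time(),manip.get_position()-tcp(ths[-1])[0])
E
```

```text
[0.557 0.117 0.138] [ 0.23  0.41  1.92 -0.13  0.66  0.55]
[0.538 0.121 0.137] [ 0.3   0.36  2.06 -0.41  0.45  0.87]
[0.498 0.131 0.25 ] [ 0.34  0.12  2.04 -0.29  0.71  0.77]
[0.439 0.145 0.31 ] [ 0.43 -0.05  2.06 -0.28  0.87  0.82]
[0.52  0.126 0.314] [ 0.21  0.19  1.74 -0.    1.21  0.45]
2 [ 0.1  0.5 -3.7] [ 0.04  0.16 -0.04] 0.0188
4 [-0.6 -0.7 -3.7] [ 0.06  0.27 -0.06] 0.0189
6 [ 0.1 -0.8 -3.8] [0.09 0.2  0.01] 0.0191
8 [ 0.4  0.6 -4.7] [ 0.07  0.2  -0.03] 0.0185
10 [ 0.4 -0.  -5. ] [ 0.1   0.23 -0.04] 0.0188
12 [ 0.9  0.3 -4.2] [0.09 0.23 0.04] 0.0184
14 [ 0.6  0.4 -4. ] [ 0.12  0.24 -0.05] 0.0188
16 [ 0.9  0.4 -4.3] [0.08 0.28 0.03] 0.0187
18 [ 0.6  0.2 -4.5] [ 0.06  0.31 -0.  ] 0.0189
20 [-0.4  0.8 -3.8] [ 0.14  0.41 -0.03] 0.0187
8.0917 [ 1.76218277e-04 -6.89437433e-06  7.45227562e-05]
```

View pics/s2.png

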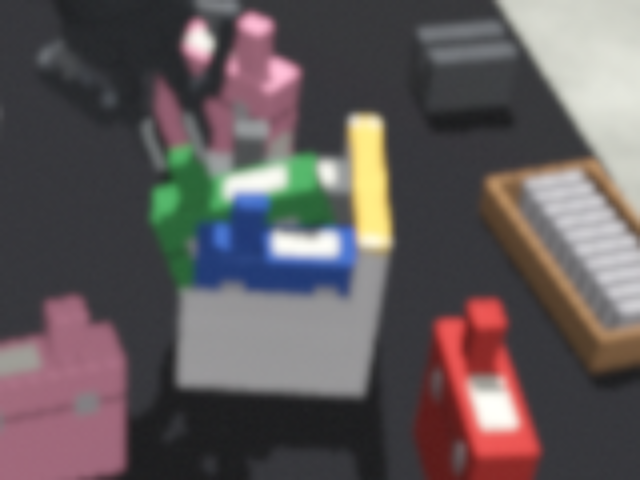

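The side view shows green tipped towards the open front, its top clear of the keeper at crop (365,180). Blue is upright and the forces are only the case's weight. Next I'll draw it out.

Run:
```python
from plan import *
from rig import manip
t=np.deg2rad(20)
for d in(.03,.06,.09,.12):
    manip.servo_line(*tcp(t,d),rate=.06);print(d,manip.get_contact_force().round(1),round(manip.get_width(),4))
manip.servo_line(*tcp(t,.12,.06,.06),rate=.1)
x,r=tcp(t,.12,.06,.06)
x2,r2=tcp(0,.12,.06,.06); x2=x.copy();x2[2]=.34
manip.servo_line(x2,r2,rate=.06)
print(manip.get_contact_force().round(1),manip.get_width(),manip.get_time())
# tray look from the top camera, arm out of the way of it
c=manip.camera("top");im=c["image"];cv2.imwrite("pics/t3.png",im[:,:,::-1])
m=np.zeros(im.shape[:2],np.uint8);m[130:220,335:410]=hsv(im,(0,0,70),(180,60,255))[130:220,335:410]
r=cv2.minAreaRect(big(m)[0]);P=onz(c,cv2.boxPoints(r),.018);print("tray",P.round(4).tolist(),P.mean(0))
for k in(-17.5,):
  for z in(.34,.14):
    q=manip.solve_ik([.485,-.187,z],frame(np.deg2rad(k))[1]);print(z,q)
```

```text
0.03 [-0.2 -0.1 -4.3] 0.0187
0.06 [-0.7 -0.6 -4.2] 0.0189
0.09 [ 0.3  0.2 -5.7] 0.0187
0.12 [-0.8 -0.5 -5.4] 0.0187
[-1.9  0.6 -4.5] 0.018494362050287264 12.3417
tray [[0.4221, -0.1165, 0.018], [0.5899, -0.1682, 0.018], [0.5603, -0.2717, 0.018], [0.3926, -0.2182, 0.018]] [ 0.49122279 -0.1936367   0.018     ]
0.34 [-0.3908979   0.14658869  1.73747874  0.          1.25752523 -0.08546528]
0.14 [-0.3908979   0.39403538  1.92284857  0.          0.82470871 -0.08546528]
```

View pics/t3.png

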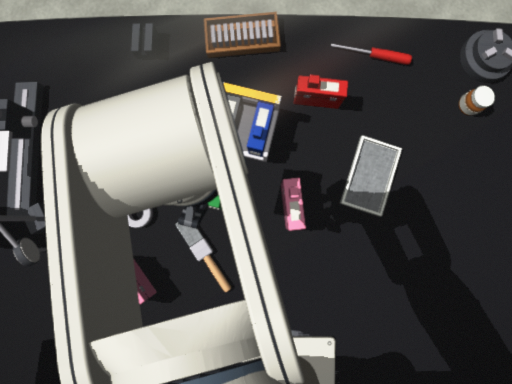

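Blue and grey are still in the rack. Green is held clear at about (213,203), and the tray is visible at (371,176), with both measurements agreeing. Next I'll place it.

Run:
```python
from h import *
from rig import manip
yaw=np.deg2rad(-17.4);C,rot=frame(yaw)
p=np.array([.491,-.1936])+C.apply([-.023,0,0])[:2]
manip.servo_line([*p,.34],rot,rate=.15)
manip.servo_line([*p,.16],rot,rate=.1)
manip.servo_line([*p,.137],rot,rate=.04)
manip.hold(.3);f0=manip.get_contact_force();z=.137
while z>.128:
    z-=.001;manip.servo_line([*p,z],rot,rate=.02)
    f=manip.get_contact_force()
    if f[2]-f0[2]>3: break
print(z,f0,f,manip.get_time())
manip.command_gripper(.03);manip.hold(.3);print(manip.get_width(),manip.get_contact_force())
manip.command_gripper(.06);manip.hold(.2)
manip.servo_line([*p,.25],rot,rate=.1)
manip.servo_line([*p+C.apply([-.08,0.0,0])[:2],.32],rot,rate=.15)
manip.set_joints([.9,*manip.get_joint_positions()[1:]])
ims=[manip.camera(n) for n in("side","top")]
cv2.imwrite("pics/f.png",cv2.resize(np.hstack([ims[0]["image"][:,200:450],ims[1]["image"][:,180:430]])[:,:,::-1],None,fx=1.5,fy=1.5))
print(manip.get_time())
```

```text
0.132 [ 0.85522903 -0.2978933  -3.75352365] [-5.43939947  2.03710767  6.5269301 ] 18.9833
0.02986747639193447 [ 0.69285907 -0.168767    0.29188897]
24.3417
```

View pics/f.png

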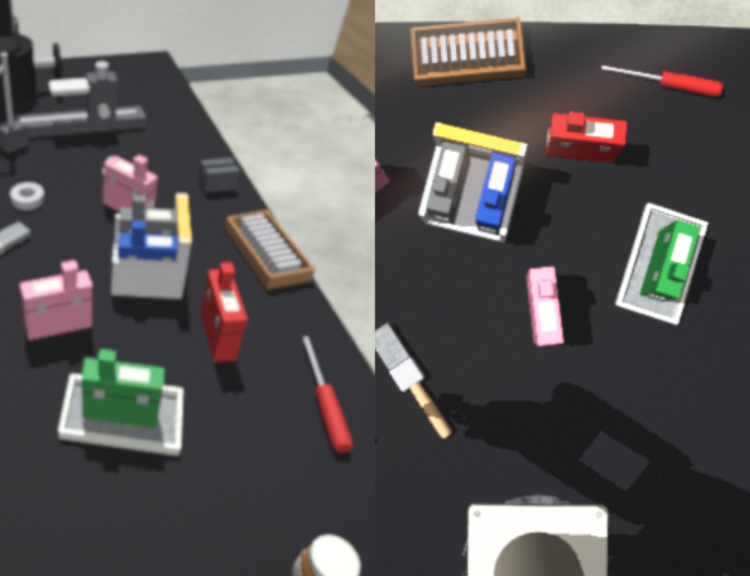

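The green case stands upright in the middle of the tray (left view around (123,392), right view around (670,262)). Blue and grey stand in the rack and the arm is clear.

```bash
python3 -c "
from rig import manip
print(manip.sign_off())"
```

```text
the job is handed in; nothing more can be done
None
```

I tipped the green case out about 20°, lifted it from the rack and stood it upright in the middle of the tray at about 24 s. Blue and grey are still standing in the rack, and the job is handed in; the sign-off call returned no verdict.

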